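# Put the job trays back in step

### The arm

A 6-joint arm with a two-finger parallel gripper is mounted at the origin on a cart in front of the work surface, level with it; the furniture and walls round the work are solid. World frame = base frame: x ahead of the robot, y to its left, z up, the work surface at z = 0. Lengths are in m, angles in rad, forces in N, time in s.
With the tool pointing down it reaches from about 0.375 to 0.9 m from the base axis. Payload 3.1 kg.
Tool frame: the origin (TCP) lies at the very end of the fingers, on their centre line; the grasp point (between the pads) lies 19 mm behind it; z points along the fingers, y is the direction in which the jaws open and shut (so a half turn about z gives the same grasp; the last joint's range is limited). The gripper opens to 85 mm and grips with 20 to 120 N. Pads are 22 mm wide; open, the fingers measure 114 mm over their backs; the gripper's body (76 mm by 85 mm) begins 54 mm behind the grasp point. The pads swing forward as they close: fully open they stand 13 mm farther back than shut.
Start: joints at [1.032, 0.527, 1.433, -0, 1.181, -0.178], TCP at [0.221, 0.585, 0.231] pointing down, gripper open.
Joint ranges: [-3.08, 3.08], [-0.75, 2.2], [0.22, 2.44], [-1.43, 4.57], [0, 2.65], [-2.85, 2.85]. Speed limits (rad/s): [2.79, 2.79, 3.14, 3.14, 3.14, 3.14].

### API

Orientations are given as a unit quaternion [x, y, z, w].
In Python, from station import manip gives the robot as it stands.
- The arm moves only by the tool send_rows, never from a script. Its argument "motion" is a list of rows, each an object with "gripper": the finger opening in mm, from 0 to 85.4; "travel": the shift along the tool's x, y, z in mm, a list of three; "rotation": the turn, a rotation vector about the tool's x, y, z in degrees, a list of three. In form: [{"gripper": gripper, "travel": [x, y, z], "rotation": [ax, ay, az]}, ...]. A call has 1 to 12 rows; each row shifts and turns the commanded pose from where the row before left it, along the tool's axes as they then stand; what a row does not reach is not made up. A row lasts 1/12 s, in which the tool goes at most 41.7 mm and 7.16 degrees, less where a joint would pass 70% of its speed; a pose out of reach is approached as far as the arm can. A call is refused whole if a number of a shift passes 41.7 or a number of a turn 7.16, either way. A call with a gripper value outside its range is refused whole. The fingers move at their own pace and stop on an object; "newtons" is the grip in N (left out, the last holds). Time passes only in rows, so rows that do not move let the fingers close. It gives the time, the measured TCP pose, the force and the opening at its end, in the units of the state.
- manip.sense(): the state, without advancing time (a new reading comes with each control period).
- manip.snapshot(name): name is "scene" or "top"; returns the picture (400x640x3 uint8, red, green, blue); there is no depth.
- manip.calibration(name): a dict with "fx", "fy", "cx", "cy" (pixels), "k1" (the pictures are not rectified: a ray, as slopes to the right and down, at radius r is drawn at 1 + k1 r^2 times it, then the intrinsics apply), "cam_to_world" (4x4, takes a point from camera to world coordinates). Camera axes: x right, y down, z forward; pixel columns grow to the right and rows downward; lengths in m; the calibration is good to about 2 mm. A picture is of the moment at which its call begins. calibration takes no time and is no camera call.
- manip.sign_off(): hands the job in, once; it reports no verdict.
The state is a dict: "t": time; "q": joint angles; "qd": joint speeds; "tau": joint torques, N m; "tcp_pos": TCP position; "tool_rot": TCP orientation; "force": force on the tool from outside, world axes, zero at the start; "ft_torque": the same for the moment, N m; "finger_gap": opening from 0.0 (shut) to 1.0 (fully open).
Only numpy, scipy, OpenCV 4.12 (cv2) and the standard library are available. Lean on these libraries where they do the work, as an engineer would, in place of code of your own. Each camera call takes 0.05 s, during which the arm holds its last target. There are 200 camera calls.

### The job

The repair parts have slipped one tray along: put the grey tin into the blue tray, the tan tin into the yellow tray, the black tin into the red tray, and the open brass ring from the bench into the white tray. A tray has room for only one part, so each tray has to be cleared before its own part goes in; each must end upright, flat on the floor in the middle of its tray. Keep the parts upright on the way, and leave the two loupes standing where they are; do not press the arm against the magnifier that hangs over the left of the bench.

Things in the scene. Friction and masses are not known exactly. Their poses are not given: they have to be found in the camera images.
- grey_tin: round light grey parts tin, closed, pale round label on its lid, 39 mm across, 22 mm high; starts in the yellow tray. Loose, upright, 40 g or so. Origin: centre of its underside, z up. Round, so any grasp yaw will do.
- tan_tin: round tan (light brown) parts tin, closed, pale round label on its lid, 36 mm across, 20 mm high; starts in the red tray. Loose, upright, 40 g or so. Origin: centre of its underside, z up. Round, so any grasp yaw will do.
- black_tin: round black parts tin, closed, pale round label on its lid, 31 mm across, 25 mm high; starts in the white tray. Loose, upright, 40 g or so. Origin: centre of its underside, z up. Round, so any grasp yaw will do.
- brass_ring: open brass-coloured ring, 30 mm across and 19 mm high, no lid; starts standing on the bench. It is to be gripped across its outside (treat its bore as closed). Loose, upright, 40 g or so. Origin: centre of its underside, z up. Round, so any grasp yaw will do.
- tray_blue: round blue plastic job tray, a flat saucer 84 mm across and 7 mm high, floor 3 mm thick, flat floor about 74 mm across inside a low rim; it stands firm and does not slide. Origin: centre of its underside, z up. Empty at the start. (A fixed magnifier hangs 0.48 m above the bench from 0.55 m ahead and 0.2 m left of the base outwards; swing in close to the base.)
- tray_yellow: round yellow plastic job tray, a flat saucer 84 mm across and 7 mm high, floor 3 mm thick, flat floor about 74 mm across inside a low rim; it stands firm and does not slide. Origin: centre of its underside, z up. Holds the grey tin at the start.
- tray_red: round red plastic job tray, a flat saucer 84 mm across and 7 mm high, floor 3 mm thick, flat floor about 74 mm across inside a low rim; it stands firm and does not slide. Origin: centre of its underside, z up. Holds the tan tin at the start.
- tray_white: round white plastic job tray, a flat saucer 84 mm across and 7 mm high, floor 3 mm thick, flat floor about 74 mm across inside a low rim; it stands firm and does not slide. Origin: centre of its underside, z up. Holds the black tin at the start.
- steel_loupe: bystander: light steel magnifier, a small open cylinder 24 mm across and 25 mm high, standing loose on the bench. Origin: centre of its underside. Not to be moved.
- eye_loupe: bystander: black eye loupe, flared at the top, 36 mm across and 39 mm high, standing loose on the bench. Origin: centre of its underside. Not to be moved.

How it is judged:
At the end, for the whole second after the job is handed in: Grey tin in the blue tray, tan tin in the yellow, black tin in the red, brass ring in the white: each within 14 mm of the tray's centre, its underside on the tray floor (less than 7 mm above the tray's underside), upright within 0.12 rad, at rest (horizontal distance between grey_tin and tray_blue below 0.014 m and z of grey_tin in the frame of tray_blue below 0.007 m and angle between each of grey_tin, tan_tin, black_tin, brass_ring's own z axis and vertical below 0.12 rad and linear speed of each of grey_tin, tan_tin, black_tin, brass_ring below 0.02 m/s and horizontal distance between tan_tin and tray_yellow below 0.014 m and z of tan_tin in the frame of tray_yellow below 0.007 m and horizontal distance between black_tin and tray_red below 0.014 m and z of black_tin in the frame of tray_red below 0.007 m and horizontal distance between brass_ring and tray_white below 0.014 m and z of brass_ring in the frame of tray_white below 0.007 m); the robot touches nothing.
It fails at once if a tin or the ring is tipped over (more than 0.7 rad) (angle between any of grey_tin, tan_tin, black_tin, brass_ring's own z axis and vertical above 0.7 rad).
It fails at once if a loupe is moved more than 20 mm or knocked over (distance of any of steel_loupe, eye_loupe from where it was at the start of the episode above 0.02 m or angle between any of steel_loupe, eye_loupe's own z axis and vertical above 0.7 rad).
It also fails if it takes over 96 s, if anything falls off the work surface, if the arm or the gripper's body presses on something with over 40 N, if the wrist force passes 120 N, or if a joint passes its speed limit or range.

## Working session

There is one attempt and no reset: what is moved stays moved. The work goes in short steps, Python scripts to look and compute and a tool call to move; the robot and the scene stay as the last step left them, time stands still between calls to the robot, and variables do not carry over. Pictures are saved under pics/ and viewed, about 12 in all and at most 16, crops included, and the job is handed in when it is done.

Besides the shell and the picture viewer there is one more tool, called as name([rows], argument=value, ...), one row to a line, values as JSON. send_rows: Moves the arm, as the interface text tells. Its arguments: {"type":"object","properties":{"motion":{"type":"array","items":{"type":"object","properties":{"gripper":{"type":"number"},"travel":{"type":"array","items":{"type":"number"}},"rotation":{"type":"array","items":{"type":"number"}}}}},"newtons":{"type":"number"}},"required":["motion"]}

```bash
mkdir -p pics; ls; python3 - <<'E'
from station import manip
import cv2,numpy as np
s=manip.sense();print(s)
for n in("scene","top"):
    im=manip.snapshot(n);cv2.imwrite(f"pics/{n}0.png",im[:,:,::-1]);c=manip.calibration(n);print(n,c)
E
```

```text
pics
{'t': 0.0, 'q': array([ 1.03148932e+00,  5.28494439e-01,  1.43390734e+00,  1.23146481e-05,
        1.18141062e+00, -1.78501209e-01]), 'qd': array([ 0.00045244,  0.00038868, -0.00054224, -0.00120724, -0.00034533,
       -0.00026868]), 'tau': array([ 2.57753672e-03, -4.42340040e+01, -1.78032643e+01, -1.09970740e-04,
        8.24453164e-03,  2.61090196e-05]), 'tcp_pos': array([0.2202355 , 0.58413918, 0.23031466]), 'tool_rot': array([ 1.79428146e-01,  9.83770455e-01, -1.03715121e-03, -3.95170859e-04]), 'force': array([-0.77405657, -0.11521323,  0.24405315]), 'ft_torque': array([-0.06324997,  0.00516968,  0.01605662]), 'finger_gap': 1.0026522680154013}
scene {'fx': 442.9092602267719, 'fy': 442.9092602267719, 'cx': 316.6420423729938, 'cy': 195.6033175036856, 'k1': -0.012284384292563871, 'cam_to_world': array([[ 0.6843069 , -0.39319742,  0.61410085,  0.02729523],
       [-0.72891801, -0.39202667,  0.56124292, -0.50719704],
       [ 0.02006464, -0.83169158, -0.55487524,  0.52043727],
       [ 0.        ,  0.        ,  0.        ,  1.        ]])}
top {'fx': 382.75893792439854, 'fy': 382.75893792439854, 'cx': 319.4508016113461, 'cy': 195.82544171108432, 'k1': -0.05576840887694729, 'cam_to_world': array([[-0.00891636, -0.98122256,  0.19267276,  0.38920815],
       [-0.99988496,  0.01111302,  0.01032326, -0.04497164],
       [-0.01227059, -0.19255855, -0.98120876,  0.89137828],
       [ 0.        ,  0.        ,  0.        ,  1.        ]])}
```

View pics/top0.png

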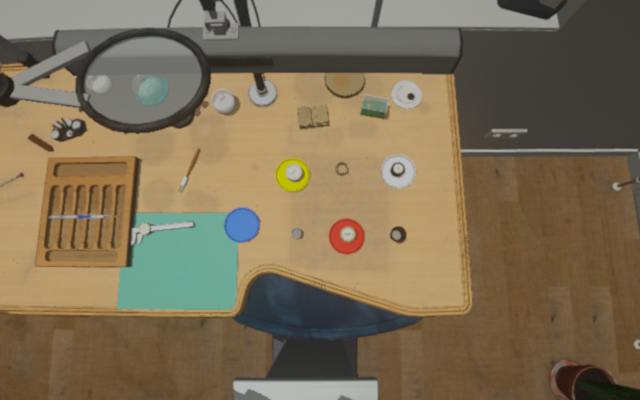

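View pics/scene0.png

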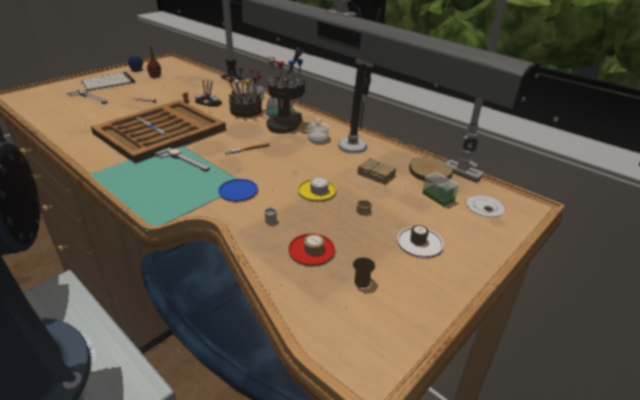

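The top view shows the blue tray at (242,225), yellow with grey at (293,175), red with tan at (347,236), white with black at (398,171) and the ring at (342,169). The steel loupe is at (297,234) and the eye loupe at (398,234). The same layout is clear in the scene view. Next I'll measure the positions.

```bash
cat > h.py <<'E'
import cv2,numpy as np
from station import manip
def ray(n,u,v):
    c=manip.calibration(n);K=np.array([[c['fx'],0,c['cx']],[0,c['fy'],c['cy']],[0,0,1]])
    p=cv2.undistortPoints(np.array([[[u,v]]],float),K,np.array([c['k1'],0,0,0,0.]))[0,0]
    T=c['cam_to_world'];return T[:3,3],T[:3,:3]@np.array([p[0],p[1],1])
def hit(n,u,v,z):
    o,d=ray(n,u,v);return (o+d*(z-o[2])/d[2])[:2]
def onplane(n,cnt,z): return np.array([hit(n,*p,z) for p in cnt.reshape(-1,2).astype(float)],np.float32)
def blob(m,u,v,r):
    w=np.zeros_like(m);cv2.circle(w,(int(u),int(v)),r,255,-1)
    cs,_=cv2.findContours(cv2.bitwise_and(m,w),cv2.RETR_EXTERNAL,cv2.CHAIN_APPROX_NONE)
    return max(cs,key=cv2.contourArea) if cs else None
def circ(n,cnt,z): # outline cast on plane z, centre by ellipse fit + mean axes
    e=cv2.fitEllipse(onplane(n,cnt,z)*1000);return np.round(e[0],1),np.round(e[1],1)
E
python3 - <<'E'
from h import *
P={'top':dict(blue=(242,225),yellow=(293,175),red=(347,236),white=(398,171)),'scene':dict(blue=(238,190),yellow=(317,189),red=(312,249),white=(420,241))}
lid={'top':dict(grey=(293,172,.022),tan=(347,233,.02),black=(398,169,.025)),'scene':dict(grey=(319,183,.022),tan=(314,241,.02),black=(420,232,.025))}
for n in P:
    im=cv2.imread(f'pics/{n}0.png');h=cv2.cvtColor(im,cv2.COLOR_BGR2HSV)
    M=dict(blue=cv2.inRange(h,(105,150,60),(130,255,255)),yellow=cv2.inRange(h,(24,160,80),(35,255,255)),
      red=cv2.inRange(h,(0,190,80),(5,255,255))|cv2.inRange(h,(174,190,80),(180,255,255)),white=cv2.inRange(h,(0,0,110),(180,60,255)))
    for k,(u,v) in P[n].items():
        c=blob(M[k],u,v,32);print(n,'tray',k,circ(n,c,.004))
    for k,(u,v,z) in lid[n].items():
        c=blob(M['white'],u,v,9 if k!='black' else 7);print(n,'lid',k,circ(n,c,z),cv2.boundingRect(c))
a=cv2.imread('pics/top0.png');b=cv2.imread('pics/scene0.png')
t1=cv2.resize(a[140:260,270:430],None,fx=5,fy=5,interpolation=2)
cv2.imwrite('pics/c1.png',t1)
cv2.imwrite('pics/c2.png',cv2.resize(b[165:295,250:450],None,fx=4,fy=4,interpolation=2))
E
```

```text
top tray blue (array([470.6, 170.4]), array([ 7.6, 11.5]))
top tray yellow (array([616.6,  29.4]), array([80.3, 81.8]))
top tray red (array([468. , -95.5]), array([69.1, 73.5]))
top tray white (array([ 622.4, -224.2]), array([82.8, 83.7]))
top lid grey (array([617.8,  24.5]), array([36.4, 38.5])) (286, 164, 16, 17)
top lid tan (array([471.9, -98.9]), array([25.6, 25.9])) (342, 228, 12, 12)
top lid black (array([ 624.6, -221. ]), array([24.7, 27.4])) (392, 162, 14, 12)
scene tray blue (array([496.6, 151.2]), array([71.9, 77. ]))
scene tray yellow (array([616.2,  31.8]), array([70.9, 75.7]))
scene tray red (array([466.8, -95.3]), array([70.8, 74.2]))
scene tray white (array([ 623.8, -222. ]), array([80.8, 81.8]))
scene lid grey (array([620.5,  29.3]), array([35.2, 38.4])) (311, 177, 17, 11)
scene lid tan (array([474.4, -93.9]), array([23.7, 25.8])) (307, 236, 15, 9)
scene lid black (array([ 627.7, -216.1]), array([20.7, 22.7])) (414, 226, 13, 8)
```

View pics/c1.png

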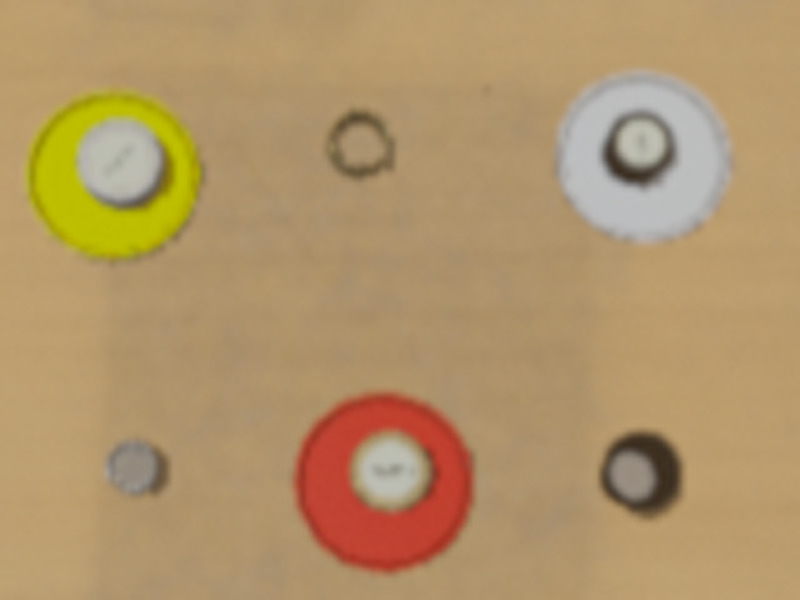

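View pics/c2.png

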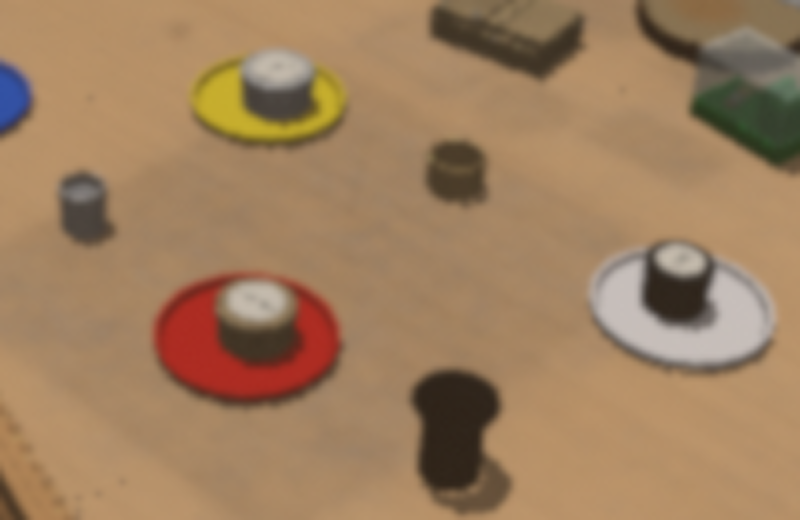

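```bash
python3 - <<'E'
from h import *
for n,(u,v) in dict(top=(242,225),scene=(238,190)).items():
    h=cv2.cvtColor(cv2.imread(f'pics/{n}0.png'),cv2.COLOR_BGR2HSV)
    print(h[v,u]); c=blob(cv2.inRange(h,(103,130,40),(135,255,255)),u,v,25);print(circ(n,c,.004))
print('ring',hit('top',342.2,168.6,.019),hit('scene',364.2,203.7,.019))
print('steel',hit('top',296.7,233.2,.025),'eye',hit('top',396.5,235,.039))
E
```

```text
[107 147 194]
(array([496.4, 148. ]), array([76. , 79.1]))
[112 177 164]
(array([497. , 152.2]), array([75. , 79.7]))
ring [ 0.62524257 -0.08995312] [ 0.62803909 -0.08710476]
steel [0.47358488 0.01648469] eye [ 0.46579317 -0.20669778]
```

send_rows([
  {"gripper": 70,"travel": [0,0,0],"rotation": [0,0,-6.9]},
  {"gripper": 70,"travel": [0,0,0],"rotation": [0,0,-6.9]},
  {"gripper": 70,"travel": [0,0,0],"rotation": [0,0,-6.9]},
  {"gripper": 70,"travel": [-14,-34,0],"rotation": [0,0,0]},
  {"gripper": 70,"travel": [-14,-34,0],"rotation": [0,0,0]},
  {"gripper": 70,"travel": [-14,-34,0],"rotation": [0,0,0]},
  {"gripper": 70,"travel": [-14,-34,0],"rotation": [0,0,0]},
  {"gripper": 70,"travel": [-14,-34,0],"rotation": [0,0,0]},
  {"gripper": 70,"travel": [-14,-34,0],"rotation": [0,0,0]},
  {"gripper": 70,"travel": [-14,-34,0],"rotation": [0,0,0]},
  {"gripper": 70,"travel": [-14,-34,0],"rotation": [0,0,0]},
  {"gripper": 70,"travel": [-14,-34,0],"rotation": [0,0,0]},
])

```text
t: 1.1
tcp_pos: [0.3468, 0.2771, 0.2312]
tool_rot: [-0.0, 1.0, -0.0, -0.0]
force: [0.3, 0.3, 0.6]
finger_gap: 0.823
```

send_rows([
  {"gripper": 65,"travel": [-15.5,-29.5,0],"rotation": [0,0,0]},
  {"gripper": 65,"travel": [-15.5,-29.5,0],"rotation": [0,0,0]},
  {"gripper": 65,"travel": [-15.5,-29.5,0],"rotation": [0,0,0]},
  {"gripper": 65,"travel": [-15.5,-29.5,0],"rotation": [0,0,0]},
  {"gripper": 65,"travel": [-15.5,-29.5,0],"rotation": [0,0,0]},
  {"gripper": 65,"travel": [-15.5,-29.5,0],"rotation": [0,0,0]},
  {"gripper": 65,"travel": [-30,-12,20],"rotation": [0,0,0]},
  {"gripper": 65,"travel": [-30,-12,20],"rotation": [0,0,0]},
  {"gripper": 65,"travel": [-30,-12,20],"rotation": [0,0,0]},
  {"gripper": 65,"travel": [-30,-12,20],"rotation": [0,0,0]},
  {"gripper": 65,"travel": [-30,-12,20],"rotation": [0,0,0]},
  {"gripper": 65,"travel": [-30,-12,20],"rotation": [0,0,0]},
])

```text
t: 2.1
tcp_pos: [0.6208, 0.0292, 0.1097]
tool_rot: [-0.0, 1.0, 0.0, -0.001]
force: [-0.6, -0.0, -0.4]
finger_gap: 0.757
```

send_rows([
  {"gripper": 65,"travel": [0,0,15],"rotation": [0,0,0]},
  {"gripper": 65,"travel": [0,0,15],"rotation": [0,0,0]},
  {"gripper": 65,"travel": [0,0,0],"rotation": [0,0,0]},
  {"gripper": 65,"travel": [0,0,0],"rotation": [0,0,0]},
])

```text
t: 2.43
tcp_pos: [0.6187, 0.0301, 0.0801]
tool_rot: [-0.0, 1.0, 0.0, -0.002]
force: [0.0, -0.7, -0.4]
finger_gap: 0.763
```

```bash
python3 - <<'E'
from h import *
s=manip.sense();print(s['tcp_pos'],s['force'],s['finger_gap'])
for n in('top','scene'):cv2.imwrite(f'pics/{n}1.png',manip.snapshot(n)[:,:,::-1])
a=cv2.imread('pics/top1.png')[100:240,220:340];b=cv2.imread('pics/scene1.png')[90:230,240:400]
cv2.imwrite('pics/c3.png',cv2.resize(np.hstack([a,b]),None,fx=2.8,fy=2.8,interpolation=2))
E
```

```text
[0.61868398 0.03005281 0.08006489] [ 0.02016631 -0.70717664 -0.43048188] 0.7633079942667724
```

View pics/c3.png

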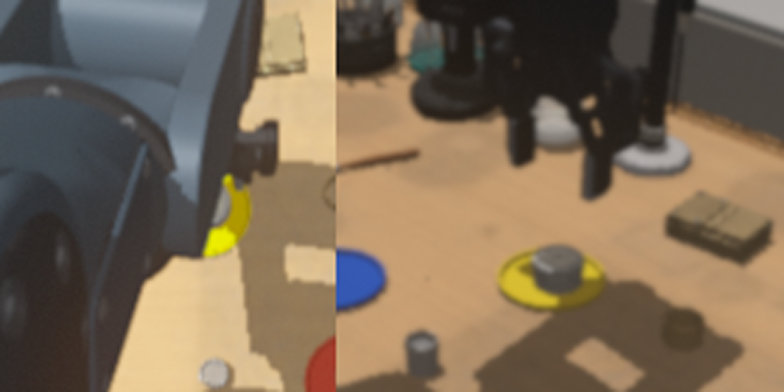

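The open fingers straddle the grey tin: their midpoint is above it in the scene crop, at about (557,170) against the tin at (557,250). I'll go down and grip.

send_rows([
  {"gripper": 65,"travel": [0,-3,16],"rotation": [0,0,0]},
  {"gripper": 65,"travel": [0,0,16],"rotation": [0,0,0]},
  {"gripper": 65,"travel": [0,0,16],"rotation": [0,0,0]},
  {"gripper": 65,"travel": [0,0,14],"rotation": [0,0,0]},
  {"gripper": 65,"travel": [0,0,8],"rotation": [0,0,0]},
  {"gripper": 65,"travel": [0,0,4],"rotation": [0,0,0]},
  {"gripper": 65,"travel": [0,0,0],"rotation": [0,0,0]},
], newtons=30)

```text
t: 3.12
tcp_pos: [0.6196, 0.0271, 0.0069]
tool_rot: [-0.0, 1.0, 0.0, -0.0]
force: [0.5, 0.4, 0.6]
finger_gap: 0.762
```

send_rows([
  {"gripper": 30,"travel": [0,0,0],"rotation": [0,0,0]},
  {"gripper": 30,"travel": [0,0,0],"rotation": [0,0,0]},
  {"gripper": 30,"travel": [0,0,0],"rotation": [0,0,0]},
  {"gripper": 30,"travel": [0,0,0],"rotation": [0,0,0]},
  {"gripper": 30,"travel": [0,0,0],"rotation": [0,0,0]},
  {"gripper": 30,"travel": [0,0,0],"rotation": [0,0,0]},
  {"gripper": 30,"travel": [0,0,0],"rotation": [0,0,0]},
  {"gripper": 30,"travel": [0,0,0],"rotation": [0,0,0]},
])

```text
t: 3.78
tcp_pos: [0.6206, 0.0269, 0.0085]
tool_rot: [-0.0, 1.0, -0.0, 0.001]
force: [-0.5, 0.3, 5.2]
finger_gap: 0.433
```

send_rows([
  {"gripper": 30,"travel": [0,0,-10],"rotation": [0,0,0]},
  {"gripper": 30,"travel": [0,0,-20],"rotation": [0,0,0]},
  {"gripper": 30,"travel": [0,0,-20],"rotation": [0,0,0]},
  {"gripper": 30,"travel": [10,10,-10],"rotation": [0,0,0]},
  {"gripper": 30,"travel": [20,20,0],"rotation": [0,0,0]},
  {"gripper": 30,"travel": [20,20,0],"rotation": [0,0,0]},
  {"gripper": 30,"travel": [20,20,0],"rotation": [0,0,0]},
  {"gripper": 30,"travel": [20,20,0],"rotation": [0,0,0]},
  {"gripper": 30,"travel": [20,20,0],"rotation": [0,0,0]},
  {"gripper": 30,"travel": [13,13,0],"rotation": [0,0,0]},
  {"gripper": 30,"travel": [0,0,0],"rotation": [0,0,0]},
  {"gripper": 30,"travel": [0,0,0],"rotation": [0,0,0]},
])

```text
t: 4.78
tcp_pos: [0.4953, 0.1509, 0.0675]
tool_rot: [-0.001, 1.0, -0.0, -0.0]
force: [0.7, 0.2, 1.1]
finger_gap: 0.436
```

```bash
python3 - <<'E'
from h import *
s=manip.sense();print(s['tcp_pos'],s['force'],s['finger_gap'])
b=manip.snapshot('scene')[:,:,::-1];cv2.imwrite('pics/scene2.png',b)
cv2.imwrite('pics/c4.png',cv2.resize(b[60:260,150:370],None,fx=2.8,fy=2.8,interpolation=2))
E
```

```text
[0.49528051 0.15091747 0.06750445] [0.74429219 0.17352937 1.13528028] 0.43552468117082094
```

View pics/c4.png

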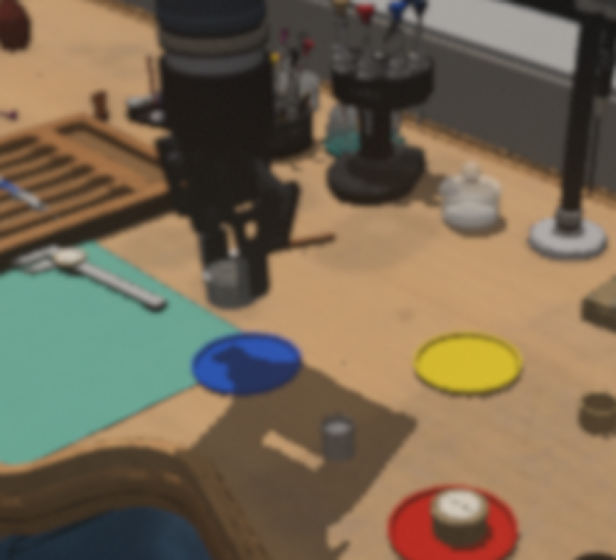

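The grey tin is gripped level and hangs over the blue tray; in the picture the tin is at (230,285) and the tray at (247,363). I'll lower and release it.

send_rows([
  {"gripper": 30,"travel": [-1,0,15],"rotation": [0,0,0]},
  {"gripper": 30,"travel": [0,0,15],"rotation": [0,0,0]},
  {"gripper": 30,"travel": [0,0,13],"rotation": [0,0,0]},
  {"gripper": 30,"travel": [0,0,8],"rotation": [0,0,0]},
  {"gripper": 30,"travel": [0,0,4],"rotation": [0,0,0]},
  {"gripper": 30,"travel": [0,0,2.5],"rotation": [0,0,0]},
  {"gripper": 30,"travel": [0,0,1],"rotation": [0,0,0]},
  {"gripper": 30,"travel": [0,0,0.5],"rotation": [0,0,0]},
  {"gripper": 30,"travel": [0,0,0],"rotation": [0,0,0]},
  {"gripper": 30,"travel": [0,0,0],"rotation": [0,0,0]},
])

```text
t: 5.67
tcp_pos: [0.4982, 0.1499, 0.0088]
tool_rot: [-0.0, 1.0, 0.0, 0.001]
force: [0.5, 0.3, -0.0]
finger_gap: 0.435
```

send_rows([
  {"gripper": 30,"travel": [0,0,1],"rotation": [0,0,0]},
  {"gripper": 30,"travel": [0,0,1],"rotation": [0,0,0]},
  {"gripper": 30,"travel": [0,0,0],"rotation": [0,0,0]},
])

```text
t: 5.92
tcp_pos: [0.4982, 0.15, 0.0083]
tool_rot: [-0.0, 1.0, 0.0, 0.001]
force: [-1.9, -1.2, 14.0]
finger_gap: 0.434
```

send_rows([
  {"gripper": 42,"travel": [0,0,0],"rotation": [0,0,0]},
  {"gripper": 48,"travel": [0,0,0],"rotation": [0,0,0]},
  {"gripper": 56,"travel": [0,0,0],"rotation": [0,0,0]},
  {"gripper": 62,"travel": [0,0,0],"rotation": [0,0,0]},
  {"gripper": 62,"travel": [0,0,-6],"rotation": [0,0,0]},
  {"gripper": 62,"travel": [0,0,-20],"rotation": [0,0,0]},
  {"gripper": 62,"travel": [0,0,-25],"rotation": [0,0,0]},
  {"gripper": 62,"travel": [0,0,-25],"rotation": [0,0,0]},
  {"gripper": 62,"travel": [2,-20,-14],"rotation": [0,0,0]},
  {"gripper": 62,"travel": [3,-34,0],"rotation": [0,0,0]},
  {"gripper": 62,"travel": [4,-34,0],"rotation": [0,0,0]},
  {"gripper": 62,"travel": [4,-34,0],"rotation": [0,0,0]},
])

```text
t: 6.92
tcp_pos: [0.4849, 0.027, 0.0971]
tool_rot: [-0.001, 1.0, -0.0, 0.001]
force: [0.3, -0.7, 0.3]
finger_gap: 0.726
```

send_rows([
  {"gripper": 60,"travel": [3,-34,0],"rotation": [0,0,0]},
  {"gripper": 60,"travel": [4,-34,0],"rotation": [0,0,0]},
  {"gripper": 60,"travel": [4,-34,0],"rotation": [0,0,0]},
  {"gripper": 60,"travel": [1,-22,5],"rotation": [0,0,0]},
  {"gripper": 60,"travel": [0,0,10],"rotation": [0,0,0]},
  {"gripper": 60,"travel": [0,0,0],"rotation": [0,0,0]},
  {"gripper": 60,"travel": [0,0,0],"rotation": [0,0,0]},
])

```text
t: 7.5
tcp_pos: [0.4722, -0.096, 0.0811]
tool_rot: [0.0, 1.0, 0.0, -0.001]
force: [-0.8, 0.7, -0.3]
finger_gap: 0.699
```

```bash
python3 - <<'E'
from h import *
s=manip.sense();print(s['tcp_pos'],s['force'],s['finger_gap'])
b=manip.snapshot('scene')[:,:,::-1];cv2.imwrite('pics/scene3.png',b)
a=manip.snapshot('top')[:,:,::-1];cv2.imwrite('pics/top3.png',a)
cv2.imwrite('pics/c5.png',np.hstack([cv2.resize(b[130:290,200:360],None,fx=3,fy=3,interpolation=2),cv2.resize(a[190:270,200:280],(300,300),interpolation=2)[:480].copy() if 0 else cv2.copyMakeBorder(cv2.resize(a[190:270,200:280],(300,300),interpolation=2),0,180,0,0,0)]))
E
```

```text
[ 0.47221138 -0.09604608  0.08112512] [-0.84397432  0.66347096 -0.26996879] 0.6993189679533325
```

View pics/c5.png

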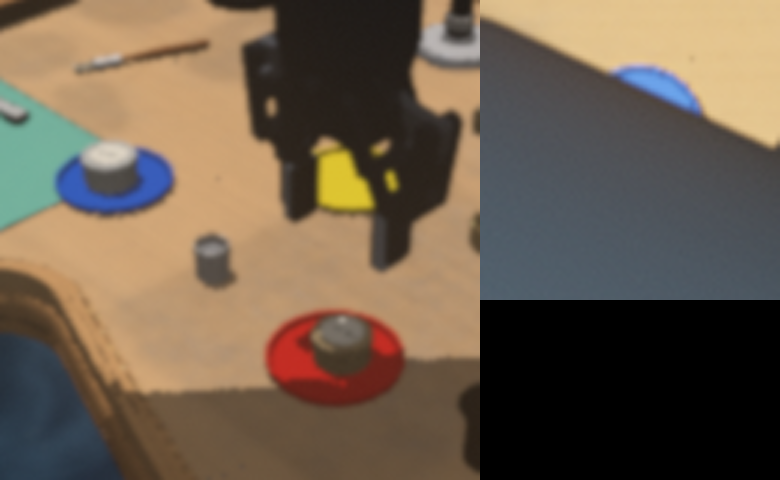

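The grey tin stands flat in the blue tray at (110,168), with the steel loupe undisturbed at (212,262). The fingers straddle the tan tin at (342,345).

send_rows([
  {"gripper": 60,"travel": [0,0,16],"rotation": [0,0,0]},
  {"gripper": 60,"travel": [0,0,16],"rotation": [0,0,0]},
  {"gripper": 60,"travel": [0,0,16],"rotation": [0,0,0]},
  {"gripper": 60,"travel": [0,0,14],"rotation": [0,0,0]},
  {"gripper": 60,"travel": [0,0,8],"rotation": [0,0,0]},
  {"gripper": 60,"travel": [0,0,4],"rotation": [0,0,0]},
  {"gripper": 30,"travel": [0,0,0],"rotation": [0,0,0]},
  {"gripper": 28,"travel": [0,0,0],"rotation": [0,0,0]},
  {"gripper": 28,"travel": [0,0,0],"rotation": [0,0,0]},
  {"gripper": 28,"travel": [0,0,0],"rotation": [0,0,0]},
  {"gripper": 28,"travel": [0,0,0],"rotation": [0,0,0]},
  {"gripper": 28,"travel": [0,0,0],"rotation": [0,0,0]},
])

```text
t: 8.6
tcp_pos: [0.4734, -0.0963, 0.008]
tool_rot: [-0.0, 1.0, -0.0, 0.001]
force: [0.8, 1.1, 4.5]
finger_gap: 0.394
```

send_rows([
  {"gripper": 28,"travel": [0,0,0],"rotation": [0,0,0]},
  {"gripper": 28,"travel": [0,0,0],"rotation": [0,0,0]},
  {"gripper": 28,"travel": [0,0,0],"rotation": [0,0,0]},
])

```text
t: 8.85
tcp_pos: [0.4734, -0.0963, 0.008]
tool_rot: [-0.0, 1.0, -0.0, 0.001]
force: [1.0, 0.8, 6.5]
finger_gap: 0.395
```

send_rows([
  {"gripper": 28,"travel": [0,0,-10],"rotation": [0,0,0]},
  {"gripper": 28,"travel": [0,0,-20],"rotation": [0,0,0]},
  {"gripper": 28,"travel": [0,0,-20],"rotation": [0,0,0]},
  {"gripper": 28,"travel": [-11,10,-10],"rotation": [0,0,0]},
  {"gripper": 28,"travel": [-22,20,0],"rotation": [0,0,0]},
  {"gripper": 28,"travel": [-24,21,0],"rotation": [0,0,0]},
  {"gripper": 28,"travel": [-24,21,0],"rotation": [0,0,0]},
  {"gripper": 28,"travel": [-24,21,0],"rotation": [0,0,0]},
  {"gripper": 28,"travel": [-22,20,0],"rotation": [0,0,0]},
  {"gripper": 28,"travel": [-16,14,0],"rotation": [0,0,0]},
  {"gripper": 28,"travel": [0,0,0],"rotation": [0,0,0]},
  {"gripper": 28,"travel": [0,0,0],"rotation": [0,0,0]},
])

```text
t: 9.85
tcp_pos: [0.6159, 0.0317, 0.0675]
tool_rot: [-0.001, 1.0, -0.0, -0.0]
force: [-1.1, -0.4, -0.5]
finger_gap: 0.396
```

send_rows([
  {"gripper": 28,"travel": [0,0,15],"rotation": [0,0,0]},
  {"gripper": 28,"travel": [0,0,15],"rotation": [0,0,0]},
  {"gripper": 28,"travel": [0,0,13],"rotation": [0,0,0]},
  {"gripper": 28,"travel": [0,0,8],"rotation": [0,0,0]},
  {"gripper": 28,"travel": [0,0,4],"rotation": [0,0,0]},
  {"gripper": 28,"travel": [0,0,2],"rotation": [0,0,0]},
  {"gripper": 28,"travel": [0,0,1],"rotation": [0,0,0]},
  {"gripper": 28,"travel": [0,0,1],"rotation": [0,0,0]},
  {"gripper": 28,"travel": [0,0,0],"rotation": [0,0,0]},
  {"gripper": 28,"travel": [0,0,0],"rotation": [0,0,0]},
])

```text
t: 10.68
tcp_pos: [0.6162, 0.0309, 0.0088]
tool_rot: [-0.0, 1.0, -0.0, 0.0]
force: [-0.4, -0.0, -0.0]
finger_gap: 0.397
```

send_rows([
  {"gripper": 28,"travel": [0,0,1.5],"rotation": [0,0,0]},
  {"gripper": 28,"travel": [0,0,0],"rotation": [0,0,0]},
  {"gripper": 39,"travel": [0,0,0],"rotation": [0,0,0]},
  {"gripper": 45,"travel": [0,0,0],"rotation": [0,0,0]},
  {"gripper": 53,"travel": [0,0,0],"rotation": [0,0,0]},
  {"gripper": 60,"travel": [0,0,0],"rotation": [0,0,0]},
  {"gripper": 60,"travel": [0,0,-6],"rotation": [0,0,0]},
  {"gripper": 60,"travel": [0,0,-20],"rotation": [0,0,0]},
  {"gripper": 60,"travel": [0,0,-25],"rotation": [0,0,0]},
  {"gripper": 60,"travel": [0,0,-25],"rotation": [0,0,0]},
  {"gripper": 60,"travel": [-2,-20,0],"rotation": [0,0,0]},
  {"gripper": 60,"travel": [-2,-35,0],"rotation": [0,0,0]},
])

```text
t: 11.68
tcp_pos: [0.6209, -0.0215, 0.0853]
tool_rot: [-0.003, 1.0, 0.0, 0.002]
force: [-0.1, -1.0, -0.1]
finger_gap: 0.699
```

send_rows([
  {"gripper": 60,"travel": [-1,-35,0],"rotation": [0,0,0]},
  {"gripper": 60,"travel": [-1,-35,0],"rotation": [0,0,0]},
  {"gripper": 60,"travel": [-1,-35,0],"rotation": [0,0,0]},
  {"gripper": 60,"travel": [-1,-35,0],"rotation": [0,0,0]},
  {"gripper": 60,"travel": [-1,-35,0],"rotation": [0,0,0]},
  {"gripper": 60,"travel": [-1,-20,0],"rotation": [0,0,0]},
  {"gripper": 60,"travel": [0,0,0],"rotation": [0,0,0]},
  {"gripper": 60,"travel": [0,0,0],"rotation": [0,0,0]},
])

```text
t: 12.35
tcp_pos: [0.6257, -0.2204, 0.0829]
tool_rot: [0.001, 1.0, 0.0, 0.0]
force: [-0.1, 1.9, -0.5]
finger_gap: 0.703
```

```bash
python3 - <<'E'
from h import *
s=manip.sense();print(s['tcp_pos'],s['force'],s['finger_gap'])
b=manip.snapshot('scene')[:,:,::-1];cv2.imwrite('pics/scene4.png',b)
cv2.imwrite('pics/c6.png',cv2.resize(b[110:310,190:470],None,fx=2.8,fy=2.8,interpolation=2))
E
```

```text
[ 0.62571149 -0.22035966  0.08293087] [-0.10243771  1.94747654 -0.50143139] 0.7033134110391323
```

View pics/c6.png

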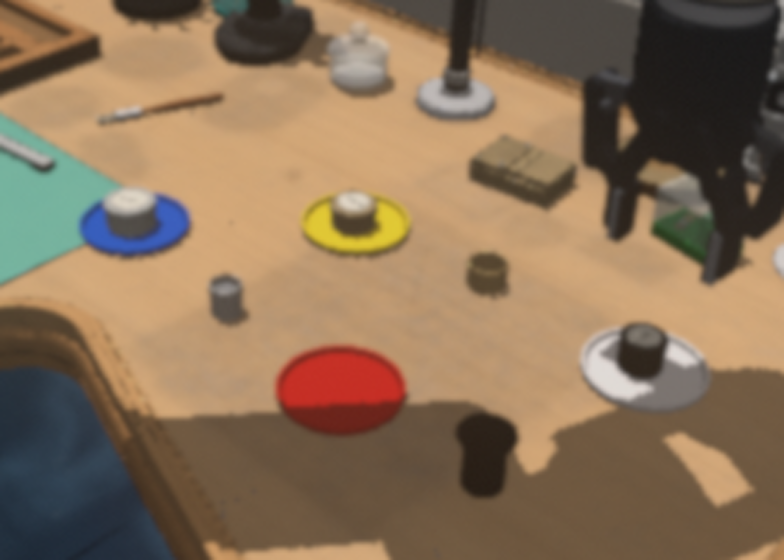

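```bash
python3 - <<'E'
from h import *
c=manip.calibration('scene');T=np.linalg.inv(c['cam_to_world'])
def pr(p):
    q=T@np.r_[p,1];x=q[:2]/q[2];x=x*(1+c['k1']*(x@x));return np.array([c['fx']*x[0]+c['cx'],c['fy']*x[1]+c['cy']])
for p in [(.6257,-.2204,.088),(.6257,-.2204,.015)]: print((pr(p)-[190,110])*2.8)
b=cv2.imread('pics/scene4.png');h=cv2.cvtColor(b,cv2.COLOR_BGR2HSV);m=cv2.inRange(h,(0,0,110),(180,90,255))
for k,u,v,z,r in(('grey',236,181,.025,9),('tan',317,181,.023,7)): print(k,circ('scene',blob(m,u,v,r),z))
E
```

```text
[663.85771851 258.93074345]
[646.12434624 350.97615271]
grey (array([496.3, 154.8]), array([36.6, 48.4]))
tan (array([615.4,  32.6]), array([25.8, 34.4]))
```

The grey and tan tins stand in their trays, and both loupes are in place. The fingers project where they should, about 2 mm from centred over the black tin.

send_rows([
  {"gripper": 60,"travel": [0,1.5,16],"rotation": [0,0,0]},
  {"gripper": 60,"travel": [0,0,16],"rotation": [0,0,0]},
  {"gripper": 60,"travel": [0,0,16],"rotation": [0,0,0]},
  {"gripper": 60,"travel": [0,0,14],"rotation": [0,0,0]},
  {"gripper": 60,"travel": [0,0,8],"rotation": [0,0,0]},
  {"gripper": 60,"travel": [0,0,5],"rotation": [0,0,0]},
  {"gripper": 26,"travel": [0,0,0],"rotation": [0,0,0]},
  {"gripper": 24,"travel": [0,0,0],"rotation": [0,0,0]},
  {"gripper": 24,"travel": [0,0,0],"rotation": [0,0,0]},
  {"gripper": 24,"travel": [0,0,0],"rotation": [0,0,0]},
  {"gripper": 24,"travel": [0,0,0],"rotation": [0,0,0]},
  {"gripper": 24,"travel": [0,0,0],"rotation": [0,0,0]},
])

```text
t: 13.4
tcp_pos: [0.6264, -0.2179, 0.0086]
tool_rot: [-0.0, 1.0, -0.0, 0.001]
force: [0.7, 1.0, 1.1]
finger_gap: 0.336
```

send_rows([
  {"gripper": 24,"travel": [0,0,0],"rotation": [0,0,0]},
  {"gripper": 24,"travel": [0,0,0],"rotation": [0,0,0]},
  {"gripper": 24,"travel": [0,0,0],"rotation": [0,0,0]},
])

```text
t: 13.65
tcp_pos: [0.6265, -0.2179, 0.0086]
tool_rot: [-0.0, 1.0, -0.0, 0.001]
force: [0.1, 0.2, 4.9]
finger_gap: 0.338
```

send_rows([
  {"gripper": 24,"travel": [0,0,-10],"rotation": [0,0,0]},
  {"gripper": 24,"travel": [0,0,-20],"rotation": [0,0,0]},
  {"gripper": 24,"travel": [0,0,-20],"rotation": [0,0,0]},
  {"gripper": 24,"travel": [11,10,-10],"rotation": [0,0,0]},
  {"gripper": 24,"travel": [24,20,0],"rotation": [0,0,0]},
  {"gripper": 24,"travel": [27,20,0],"rotation": [0,0,0]},
  {"gripper": 24,"travel": [27,20,0],"rotation": [0,0,0]},
  {"gripper": 24,"travel": [27,20,0],"rotation": [0,0,0]},
  {"gripper": 24,"travel": [25,19,0],"rotation": [0,0,0]},
  {"gripper": 24,"travel": [18,13.5,0],"rotation": [0,0,0]},
  {"gripper": 24,"travel": [0,0,0],"rotation": [0,0,0]},
  {"gripper": 24,"travel": [0,0,0],"rotation": [0,0,0]},
])

```text
t: 14.65
tcp_pos: [0.4659, -0.0942, 0.0681]
tool_rot: [-0.001, 1.0, 0.0, -0.001]
force: [0.4, -0.7, -0.6]
finger_gap: 0.337
```

send_rows([
  {"gripper": 24,"travel": [0,0,15],"rotation": [0,0,0]},
  {"gripper": 24,"travel": [0,0,15],"rotation": [0,0,0]},
  {"gripper": 24,"travel": [0,0,13],"rotation": [0,0,0]},
  {"gripper": 24,"travel": [0,0,8],"rotation": [0,0,0]},
  {"gripper": 24,"travel": [0,0,4],"rotation": [0,0,0]},
  {"gripper": 24,"travel": [0,0,2],"rotation": [0,0,0]},
  {"gripper": 24,"travel": [0,0,1],"rotation": [0,0,0]},
  {"gripper": 24,"travel": [0,0,1],"rotation": [0,0,0]},
  {"gripper": 24,"travel": [0,0,0],"rotation": [0,0,0]},
  {"gripper": 24,"travel": [0,0,0],"rotation": [0,0,0]},
])

```text
t: 15.48
tcp_pos: [0.4672, -0.0953, 0.0092]
tool_rot: [-0.0, 1.0, -0.0, 0.0]
force: [-0.9, 0.5, -0.8]
finger_gap: 0.344
```

Next I'll release the tin and go to the ring at (626,-88).

send_rows([
  {"gripper": 24,"travel": [0,0,1.5],"rotation": [0,0,0]},
  {"gripper": 24,"travel": [0,0,0],"rotation": [0,0,0]},
  {"gripper": 34,"travel": [0,0,0],"rotation": [0,0,0]},
  {"gripper": 40,"travel": [0,0,0],"rotation": [0,0,0]},
  {"gripper": 48,"travel": [0,0,0],"rotation": [0,0,0]},
  {"gripper": 58,"travel": [0,0,0],"rotation": [0,0,0]},
  {"gripper": 58,"travel": [0,0,-6],"rotation": [0,0,0]},
  {"gripper": 58,"travel": [0,0,-20],"rotation": [0,0,0]},
  {"gripper": 58,"travel": [0,0,-25],"rotation": [0,0,0]},
  {"gripper": 58,"travel": [0,0,-25],"rotation": [0,0,0]},
  {"gripper": 58,"travel": [-20,1,0],"rotation": [0,0,0]},
  {"gripper": 58,"travel": [-30,1,0],"rotation": [0,0,0]},
])

```text
t: 16.48
tcp_pos: [0.515, -0.0926, 0.0851]
tool_rot: [0.0, 1.0, 0.0, -0.001]
force: [-0.1, -0.9, -0.2]
finger_gap: 0.679
```

send_rows([
  {"gripper": 58,"travel": [-30,1,0],"rotation": [0,0,0]},
  {"gripper": 58,"travel": [-30,1,0],"rotation": [0,0,0]},
  {"gripper": 58,"travel": [-30,1,0],"rotation": [0,0,0]},
  {"gripper": 58,"travel": [-19,1,0],"rotation": [0,0,0]},
  {"gripper": 58,"travel": [0,0,0],"rotation": [0,0,0]},
  {"gripper": 58,"travel": [0,0,0],"rotation": [0,0,0]},
])

```text
t: 16.98
tcp_pos: [0.626, -0.0888, 0.0832]
tool_rot: [-0.001, 1.0, 0.0, -0.0]
force: [0.2, 0.6, -0.5]
finger_gap: 0.68
```

```bash
python3 - <<'E'
from h import *
s=manip.sense();print(s['tcp_pos'],s['force'],s['finger_gap'])
b=manip.snapshot('scene')[:,:,::-1];cv2.imwrite('pics/scene5.png',b)
cv2.imwrite('pics/c7.png',cv2.resize(b[110:310,190:470],None,fx=2.8,fy=2.8,interpolation=2))
E
```

```text
[ 0.6259582  -0.08875987  0.08318976] [ 0.21598725  0.64697611 -0.5113664 ] 0.680166204444122
```

View pics/c7.png

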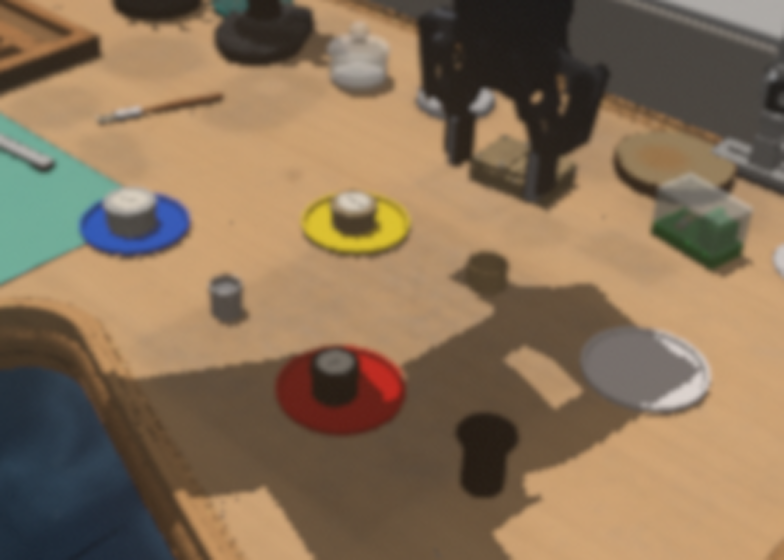

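The black tin is in the red tray and the fingers are over the ring at (487,272).

send_rows([
  {"gripper": 58,"travel": [0,0,16],"rotation": [0,0,0]},
  {"gripper": 58,"travel": [0,0,16],"rotation": [0,0,0]},
  {"gripper": 58,"travel": [0,0,16],"rotation": [0,0,0]},
  {"gripper": 58,"travel": [0,0,16],"rotation": [0,0,0]},
  {"gripper": 58,"travel": [0,0,9],"rotation": [0,0,0]},
  {"gripper": 58,"travel": [0,0,5],"rotation": [0,0,0]},
  {"gripper": 26,"travel": [0,0,0],"rotation": [0,0,0]},
  {"gripper": 22,"travel": [0,0,0],"rotation": [0,0,0]},
  {"gripper": 22,"travel": [0,0,0],"rotation": [0,0,0]},
  {"gripper": 22,"travel": [0,0,0],"rotation": [0,0,0]},
  {"gripper": 22,"travel": [0,0,0],"rotation": [0,0,0]},
  {"gripper": 22,"travel": [0,0,0],"rotation": [0,0,0]},
])

```text
t: 18.03
tcp_pos: [0.6265, -0.0892, 0.0062]
tool_rot: [-0.0, 1.0, -0.0, 0.001]
force: [0.3, -0.8, 3.1]
finger_gap: 0.327
```

send_rows([
  {"gripper": 22,"travel": [0,0,0],"rotation": [0,0,0]},
  {"gripper": 22,"travel": [0,0,0],"rotation": [0,0,0]},
  {"gripper": 22,"travel": [0,0,0],"rotation": [0,0,0]},
])

```text
t: 18.28
tcp_pos: [0.6265, -0.0892, 0.0061]
tool_rot: [-0.0, 1.0, -0.0, 0.001]
force: [-1.0, -0.2, 6.2]
finger_gap: 0.329
```

send_rows([
  {"gripper": 22,"travel": [0,0,-10],"rotation": [0,0,0]},
  {"gripper": 22,"travel": [0,0,-20],"rotation": [0,0,0]},
  {"gripper": 22,"travel": [0,0,-20],"rotation": [0,0,0]},
  {"gripper": 22,"travel": [0,-10,-12],"rotation": [0,0,0]},
  {"gripper": 22,"travel": [1,-20,0],"rotation": [0,0,0]},
  {"gripper": 22,"travel": [1,-24,0],"rotation": [0,0,0]},
  {"gripper": 22,"travel": [1,-24,0],"rotation": [0,0,0]},
  {"gripper": 22,"travel": [0,-24,0],"rotation": [0,0,0]},
  {"gripper": 22,"travel": [0,-20,0],"rotation": [0,0,0]},
  {"gripper": 22,"travel": [0,-12,0],"rotation": [0,0,0]},
  {"gripper": 22,"travel": [0,0,0],"rotation": [0,0,0]},
  {"gripper": 22,"travel": [0,0,0],"rotation": [0,0,0]},
])

```text
t: 19.28
tcp_pos: [0.6225, -0.2234, 0.0672]
tool_rot: [0.001, 1.0, 0.0, -0.0]
force: [0.7, 0.1, -0.3]
finger_gap: 0.324
```

send_rows([
  {"gripper": 22,"travel": [0,0,15],"rotation": [0,0,0]},
  {"gripper": 22,"travel": [0,0,15],"rotation": [0,0,0]},
  {"gripper": 22,"travel": [0,0,13],"rotation": [0,0,0]},
  {"gripper": 22,"travel": [0,0,8],"rotation": [0,0,0]},
  {"gripper": 22,"travel": [0,0,3],"rotation": [0,0,0]},
  {"gripper": 22,"travel": [0,0,1.5],"rotation": [0,0,0]},
  {"gripper": 22,"travel": [0,0,1],"rotation": [0,0,0]},
  {"gripper": 22,"travel": [0,0,0],"rotation": [0,0,0]},
  {"gripper": 22,"travel": [0,0,0],"rotation": [0,0,0]},
])

```text
t: 20.03
tcp_pos: [0.6235, -0.2233, 0.0115]
tool_rot: [-0.0, 1.0, -0.0, 0.001]
force: [1.0, -0.7, -0.9]
finger_gap: 0.327
```

send_rows([
  {"gripper": 22,"travel": [0,0,1.5],"rotation": [0,0,0]},
  {"gripper": 22,"travel": [0,0,1.5],"rotation": [0,0,0]},
  {"gripper": 22,"travel": [0,0,0],"rotation": [0,0,0]},
  {"gripper": 22,"travel": [0,0,0],"rotation": [0,0,0]},
])

```text
t: 20.37
tcp_pos: [0.6235, -0.2234, 0.0092]
tool_rot: [-0.0, 1.0, -0.0, 0.001]
force: [-0.7, 0.1, 5.7]
finger_gap: 0.323
```

Contact. I'll release, back off, and retreat away from the trays so both cameras can see them.

send_rows([
  {"gripper": 33,"travel": [0,0,0],"rotation": [0,0,0]},
  {"gripper": 40,"travel": [0,0,0],"rotation": [0,0,0]},
  {"gripper": 48,"travel": [0,0,0],"rotation": [0,0,0]},
  {"gripper": 58,"travel": [0,0,0],"rotation": [0,0,0]},
  {"gripper": 58,"travel": [0,0,-6],"rotation": [0,0,0]},
  {"gripper": 58,"travel": [0,0,-20],"rotation": [0,0,0]},
  {"gripper": 58,"travel": [0,0,-30],"rotation": [0,0,0]},
  {"gripper": 58,"travel": [0,0,-35],"rotation": [0,0,0]},
  {"gripper": 58,"travel": [0,0,-35],"rotation": [0,0,0]},
  {"gripper": 58,"travel": [10,-20,-20],"rotation": [0,0,0]},
  {"gripper": 58,"travel": [20,-30,0],"rotation": [0,0,0]},
  {"gripper": 58,"travel": [20,-30,0],"rotation": [0,0,0]},
])

```text
t: 21.37
tcp_pos: [0.5743, -0.3038, 0.1569]
tool_rot: [-0.002, 1.0, -0.002, 0.002]
force: [-0.2, 0.2, -0.8]
finger_gap: 0.679
```

send_rows([
  {"gripper": 58,"travel": [20,-30,0],"rotation": [0,0,0]},
  {"gripper": 58,"travel": [20,-30,0],"rotation": [0,0,0]},
  {"gripper": 58,"travel": [20,-30,0],"rotation": [0,0,0]},
  {"gripper": 58,"travel": [20,-30,0],"rotation": [0,0,0]},
  {"gripper": 58,"travel": [20,-20,0],"rotation": [0,0,0]},
  {"gripper": 58,"travel": [0,0,0],"rotation": [0,0,0]},
  {"gripper": 58,"travel": [0,0,0],"rotation": [0,0,0]},
])

```text
t: 21.95
tcp_pos: [0.4718, -0.4445, 0.154]
tool_rot: [0.002, 1.0, 0.0, 0.0]
force: [0.1, -0.0, 0.1]
finger_gap: 0.682
```

```bash
python3 - <<'E'
from h import *
s=manip.sense();print(s['tcp_pos'],s['force'],s['finger_gap'])
b=manip.snapshot('scene')[:,:,::-1];cv2.imwrite('pics/scene6.png',b)
a=manip.snapshot('top')[:,:,::-1];cv2.imwrite('pics/top6.png',a)
cv2.imwrite('pics/c8.png',np.vstack([cv2.resize(a[140:270,210:430],(660,390),interpolation=2)[:,:],cv2.resize(b[160:290,200:460],(660,330),interpolation=2)])[:, :][:720])
cv2.imwrite('pics/c8.png',cv2.resize(cv2.imread('pics/c8.png'),(550,600)))
E
```

```text
[ 0.47182638 -0.44448978  0.15402697] [ 0.07267325 -0.02025887  0.14620195] 0.6819828777291796
```

View pics/c8.png

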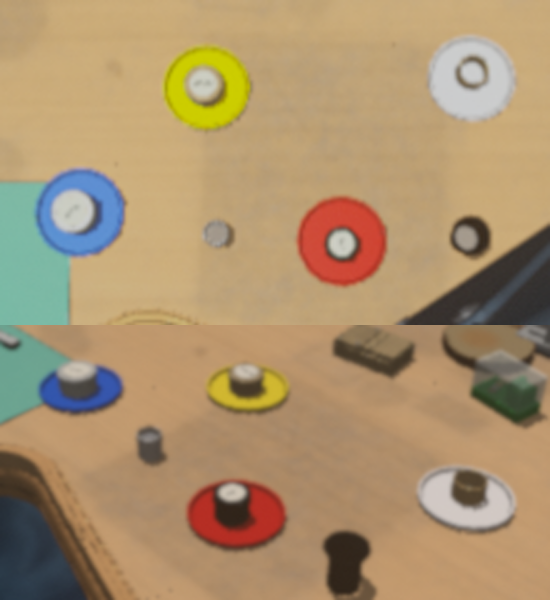

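```bash
python3 - <<'E'
from h import *
a=[('blue/grey',(242,225),(239,224.4),.025),('yellow/tan',(293,175),(292,174),.023),('red/black',(347,236.5),(346.8,237),.028),('white/ring',(398.5,171.5),(398.8,169),.022)]
for k,t,l,z in a:
    print(k,'top hand px',np.round((hit('top',*l,z)-hit('top',*t,.004))*1000,1))
im=cv2.imread('pics/top6.png');h=cv2.cvtColor(im,cv2.COLOR_BGR2HSV)
M=dict(blue=cv2.inRange(h,(103,130,40),(135,255,255)),yellow=cv2.inRange(h,(24,160,80),(35,255,255)),red=cv2.inRange(h,(0,170,80),(5,255,255))|cv2.inRange(h,(174,170,80),(180,255,255)))
w=cv2.inRange(h,(0,0,110),(180,90,255))
for k,t,l,z in a[:3]:
    c=blob(M[k.split('/')[0]],*t,25);T=circ('top',c,.004);L=circ('top',blob(w,l[0],l[1],9),z);print(k,'fit',T,L,'diff',L[0]-T[0])
h=cv2.cvtColor(cv2.imread('pics/scene6.png'),cv2.COLOR_BGR2HSV)
S=lambda x,y:(200+x*1.2/ (660/260),160+(y-325)*1.2/ (330/130))
for k,t,l,z in[('blue/grey',(81,388),(77,370),.025),('yellow/tan',(248,388),(246,373),.023),('red/black',(237,514),(232,492),.028),('white/ring',(466,498),(469,477),.022)]:
    print(k,'scene hand',np.round((hit('scene',*S(*l),z)-hit('scene',*S(*t),.004))*1000,1))
E
```

```text
blue/grey top hand px [-1.1  2.4]
yellow/tan top hand px [-2.4  0.8]
red/black top hand px [-3.2  1.9]
white/ring top hand px [1.4 2.6]
blue/grey fit (array([496.4, 147.8]), array([75.6, 78.4])) (array([495.8, 149. ]), array([38.4, 39.3])) diff [-0.6  1.2]
yellow/tan fit (array([616.5,  29.3]), array([80.3, 81.6])) (array([614.5,  30.7]), array([29.1, 31.3])) diff [-2.   1.4]
red/black fit (array([467.6, -97.2]), array([76.6, 77.7])) (array([464.1, -95.2]), array([24.2, 25.1])) diff [-3.5  2. ]
blue/grey scene hand [-1.3  2.1]
yellow/tan scene hand [-2.9  0.5]
red/black scene hand [-3.3  3. ]
white/ring scene hand [5.5 3.6]
```

All four parts are within about 7 mm of their tray centres (the limit is 14 mm), upright and flat. I'll hand the job in.

```bash
python3 -c "
from station import manip
print(manip.sign_off())"
```

```text
the job is handed in; nothing more can be done
None
```

I moved the grey tin to the blue tray, the tan tin to the yellow, the black tin to the red and the brass ring to the white, in that order. I then backed the arm clear and handed the job in at about 22 s of the 96 s allowed. The hand-in gave no verdict.

**Placement:** in the last pictures every part stands upright and flat on its tray floor, inside the 14 mm limit. For the tins, offsets from the tray centre come from automatic fits in the top view and hand-picked pixels in the scene view. The ring's are from hand-picked pixels in both views.

| Part and tray | Offset, top view | Offset, scene view |
|---|---|---|
| grey tin, blue tray | about 1 mm | about 2 mm |
| tan tin, yellow tray | about 2 mm | about 3 mm |
| black tin, red tray | about 4 mm | about 4 mm |
| brass ring, white tray | about 3 mm | about 7 mm |

**Disagreements:** the ring's two readings differ by about 4 mm. The two cameras also disagreed by up to about 5 mm in absolute position, so I used averages.

**Bystanders and forces:** both loupes look unmoved in the pictures, though I did not measure their positions again. The arm stayed clear of the magnifier. The largest force reported at the end of any move was 14 N, when setting the grey tin down. It read near zero once the arm had backed off.

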